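# Square up a stacking jig

## Task

The jig's swinging side rail has been left leaning in, out of square with its end stop. Take the L-shaped square by its handle, press it gently into the jig's corner until it lies flush along both the end stop bar and the side rail with no gap, so that the rail is pushed true, and keep it pressed on both for a full second; touch the jig with nothing but the square. Then lay the square back down flat on the worktop off the jig without dropping it, leaving the rail true and the other things where they stand.

Things in the scene. Friction and masses are not known exactly. Their poses are not given: they have to be found in the camera images.
- square: Loose aluminium L-shaped square, 0.2 kg, flat, 14 mm thick, z up. Origin: underside, below the handle's centre (and centre of mass). Outer working faces: the planes x = +30 and y = +30 mm. Legs 20 mm wide: one x 10 to 30, y -65 to 24; the other y 10 to 30, x -65 to 24 (corner tip notched). Pressed home in the jig, its axes are parallel to the jig's.
- square_handle (a point): Point in the upright grey handle, 46 mm above the square's origin, axes as the square's. The handle is a flat bar, z 14 to 70 mm above the square's underside, 14 mm thick along the square's (+x +y) diagonal, 40 mm wide across it. Grip it across the 14 mm; finger tips 24 mm or more above the square's underside pass over the jig's rails.
- leg_tip (a point): Point on the square's y = +30 mm working face near that leg's end, at x = -60, z = 7 mm in the square's frame. Flush with the true side rail it stands at jig y = +50 mm.
- heel (a point): Point on the same face near the square's corner, at x = +20, z = 7 mm in the square's frame. Flush with the true side rail it too stands at jig y = +50 mm.
- jig: Grey-painted base plate of the jig, 170 x 170 x 8 mm, fixed to the worktop. Origin: centre of its underside, z up. The end stop stands at its +x side, along y; the side rail at its +y side, along x when true. Both rise to about 31 mm above the worktop (pivot bolt 36 mm). Faces rub (friction 0.4 to 0.8). A good press is about 5 to 15 N on each face at once; over 20 N harms the jig.
- stop_bracket: Fixed bracket of the end stop, 10 x 100 x 22 mm. Origin: underside centre, at x = +79, y = -12 mm in the jig's frame, same axes. It carries the steel stop bar (12 x 112 x 22 mm, jig y -68 to +44), parallel to y and clamped rigid, but anywhere: its working face (to -x) lies at jig x = +41 to +59 mm, not measured, so find it by touch or sight.
- side_rail: Steel side rail 126 x 12 x 22 mm on a stiff friction hinge (0.25 N m, about 3 N at the end of the square's leg; stays where left; turns 0.2 rad either way). Origin: on the pivot, at the plate's top, jig x = +55, y = +56 mm. Runs to its own x = -120 mm; working face: its own y = -6 mm. True: its x parallel to the jig's. Starts turned +0.06 to +0.12 rad (free end leans in to -y).
- weight: Bystander: brass-coloured calibration weight, 27 x 27 x 42 mm, standing. Origin: centre of its underside.
- cylinder: Bystander: measuring cylinder with white stopper, 52 x 45 x 141 mm, standing. Origin: centre of its underside.
- spacer: Bystander: steel spacer block, 20 x 50 x 16 mm. Origin: centre of its underside.
Not all that is in view belongs to the job. Several things have the shape of the square; the one meant has the colours described above.

How it is judged (in metres and radians):
On the way:
1. the square is pressed on end stop and side rail at once (over 1 N each), the rail true within 0.015 rad and the square upright and along it without a gap (1.5 mm) (contact force between square and stop_bracket above 1 N and contact force between square and side_rail above 1 N and y of each of leg_tip, heel in the frame of jig above 0.0485 m and angle between the x axis of side_rail and the x axis of jig, either way round below 0.015 rad and angle between square's own z axis and vertical below 0.06 rad), for 0.6 s.
At the end, for the whole second after the job is handed in: The side rail is true to the jig within 0.015 rad; the square lies flat on the worktop (underside within 4 mm of it, tilt under 0.05 rad), off the jig, released and at rest (height (world z) of square below 0.004 m and angle between square's own z axis and vertical below 0.05 rad and angle between the x axis of side_rail and the x axis of jig, either way round below 0.015 rad and linear speed of square below 0.02 m/s and contact force between square and the fingers below 0.05 N and contact force between square and jig below 0.05 N); the robot touches nothing.
It fails at once if the square is pressed on the end stop with more than 20 N (contact force between square and stop_bracket above 20 N).
It fails at once if the square is pressed on the side rail with more than 20 N (contact force between square and side_rail above 20 N).
It fails at once if the robot itself pushes the side rail or the end stop (contact force between any of the arm, the fingers and side_rail above 2 N or contact force between any of the arm, the fingers and stop_bracket above 2 N).
It fails at once if the square is dropped (falls faster than 0.5 m/s out of the fingers) (linear speed of square above 0.5 m/s and contact force between square and the fingers below 0.05 N).
It fails at once if a bystander is shifted by more than 20 mm or tipped over (distance of any of weight, cylinder, spacer from where it was at the start of the episode above 0.02 m or angle between any of weight, cylinder, spacer's own z axis and vertical above 0.3 rad).
It also fails if it takes over 69 s, if anything falls off the work surface, if the arm or the gripper's body presses on something with over 40 N, if the wrist force passes 120 N, or if a joint passes its speed limit or range.

## Robot

A 7-joint arm with a two-finger parallel gripper is mounted at the origin on a cart in front of the work surface, level with it; the furniture and walls round the work are solid. World frame = base frame: x ahead of the robot, y to its left, z up, the work surface at z = 0. Lengths are in m, angles in degrees, forces in N, time in s.
With the tool pointing down it reaches from about 0.375 to 0.925 m from the base axis. Payload 3.1 kg.
Tool frame: the origin (TCP) lies between the finger pads; the fingertips stand 8 mm ahead of it and the grasp point (between the pads) lies 11 mm behind it; z points along the fingers, y is the direction in which the jaws open and shut (so a half turn about z gives the same grasp; the last joint's range is limited). The gripper opens to 85 mm and grips with 20 to 120 N. Pads are 22 mm wide; open, the fingers measure 114 mm over their backs; the gripper's body (76 mm by 85 mm) begins 54 mm behind the grasp point. The pads swing forward as they close: fully open they stand 13 mm farther back than shut.
Start: joints at [70.772, 21.939, 2.515, 91.553, -1.026, 66.532, -2.859], TCP at [0.153, -0.632, 0.239] pointing down, gripper open.
Joint ranges: [-149.38, 149.38], [-23.57, 123.04], [-84.95, 90], [0, 143.3], [-89.99, 269.99], [3.08, 112.72], [-163.45, 163.45]. Speed limits (degrees/s): [159.86, 159.86, 180, 180, 180, 180, 180].

## Interface

Orientations are given as a 3x3 rotation matrix whose columns are the frame's x, y, z axes.
In Python, from plant import move_pose, servo_line, set_joints, command_gripper, pause, ik, read_camera, calibration, IKError, finish_job, read_t, read_joint_positions, read_joint_vel, read_tau, read_tool_pos, read_orientation, read_ft_force, read_ft_torque, read_finger_gap gives the robot as it stands. Calls block until the motion is done:
- move_pose(position, orientation): joint-space move of the TCP to a pose.
- servo_line(position, rotation=None, max_speed=0.15, threshold=None): straight line of the TCP; rotation=None keeps the orientation; max_speed is the mean speed in m/s. With threshold (N) it stops when the force on the tool has changed by that much, and returns True; else False.
- set_joints(angles): joint-space move.
- command_gripper(opening, force=None): opening from 0.0 (shut) to 1.0 (fully open); force is the grip in N (None keeps the last); returns when the fingers have stopped.
- pause(seconds).
- ik(position, orientation): joint angles nearest the present ones, or None.
- read_camera(name): name is "scene" or "top" or "wrist"; returns the picture (400x640x3 uint8, red, green, blue); there is no depth.
- calibration(name): a dict with "intrinsics" (3x3 intrinsics, pixels), "k1" (the pictures are not rectified: a ray, as slopes to the right and down, at radius r is drawn at 1 + k1 r^2 times it, then the intrinsics apply), "pose" (4x4, takes a point from camera to world coordinates); the wrist camera has in their place "hand_eye" (4x4, takes a point from camera to tool coordinates, whose origin is the TCP and whose axes are the flange's). Camera axes: x right, y down, z forward; pixel columns grow to the right and rows downward; lengths in m; the calibration is good to about 2 mm. A picture is of the moment at which its call begins: read the wrist's pose just before it. calibration takes no time and is no camera call.
A pose or a line that the arm cannot do raises IKError and nothing moves.
- finish_job(): hands the job in, once; it reports no verdict.
Readings, each from a call of its own:
- read_t(): time.
- read_joint_positions(): joint angles.
- read_joint_vel(): joint speeds.
- read_tau(): joint torques, N m.
- read_tool_pos(): TCP position.
- read_orientation(): TCP orientation.
- read_ft_force(): force on the tool from outside, world axes, zero at the start.
- read_ft_torque(): the same for the moment, N m.
- read_finger_gap(): opening from 0.0 (shut) to 1.0 (fully open).
Only numpy, scipy, OpenCV 4.12 (cv2) and the standard library are available. Lean on these libraries where they do the work, as an engineer would, in place of code of your own. Each camera call takes 0.05 s, during which the arm holds its last target.

## Working session

There is one attempt and no reset: what is moved stays moved. The work goes in short steps, each a Python script; the robot and the scene stay as the last script left them, time stands still between calls to the robot, and variables do not carry over. Pictures are saved under pics/ and viewed, and the job is handed in when it is done.

```bash
ls; mkdir -p pics; python3 - <<'E'
from plant import *
import cv2
for n in ("scene","top","wrist"):
    im=read_camera(n); cv2.imwrite(f"pics/{n}0.png",im[:,:,::-1])
    c=calibration(n); print(n,{k:(v.tolist() if hasattr(v,'tolist') else v) for k,v in c.items()})
print(read_t(),read_tool_pos(),read_orientation())
E
```

```text
pics
scene {'intrinsics': [[458.77320893327055, 0.0, 318.5401089044747], [0.0, 458.77320893327055, 199.1025393621372], [0.0, 0.0, 1.0]], 'k1': 0.0139307521777529, 'pose': [[-0.8825358634659298, -0.28312334965885616, 0.3754618736628192, 0.14489481121910286], [-0.47022061098206086, 0.5394737812059566, -0.6984701972160335, 0.8169122963070488], [-0.004798614810868892, -0.7929749102394706, -0.6092353937737041, 0.7637320379038884], [0.0, 0.0, 0.0, 1.0]]}
top {'intrinsics': [[500.26110942352005, 0.0, 322.0623949468292], [0.0, 500.26110942352005, 198.41232925855098], [0.0, 0.0, 1.0]], 'k1': -0.13501748687562762, 'pose': [[0.029707096987074893, -0.9792910278762418, 0.20026625055084674, 0.30996113049869395], [-0.9995543195817184, -0.029694154232999828, 0.0030691057191266345, -0.028259317539823393], [0.0029411892371770595, -0.20026817002579517, -0.9797367041610671, 1.3047797070542448], [0.0, 0.0, 0.0, 1.0]]}
wrist {'intrinsics': [[292.0851245905841, 0.0, 315.32145091420335], [0.0, 292.0851245905841, 197.11880824842277], [0.0, 0.0, 1.0]], 'k1': -0.051861836947519814, 'hand_eye': [[-6.82228934612488e-05, -0.951184536617427, -0.3086227027383509, 0.0782053611791895], [0.9999986707752271, 0.00043786834724916817, -0.0015705792200456196, -0.0010322549188950259], [0.001629046780411599, -0.3086223996588681, 0.951183242406733, -0.13347040399335314], [0.0, 0.0, 0.0, 1.0]]}
0.15 [ 0.15293694 -0.63103696  0.23817168] [[ 9.71840968e-01  2.35636928e-01 -6.09961640e-04]
 [ 2.35637680e-01 -9.71839006e-01  1.95728887e-03]
 [-1.31574978e-04 -2.04590345e-03 -9.99997898e-01]]
```

View pics/scene0.png

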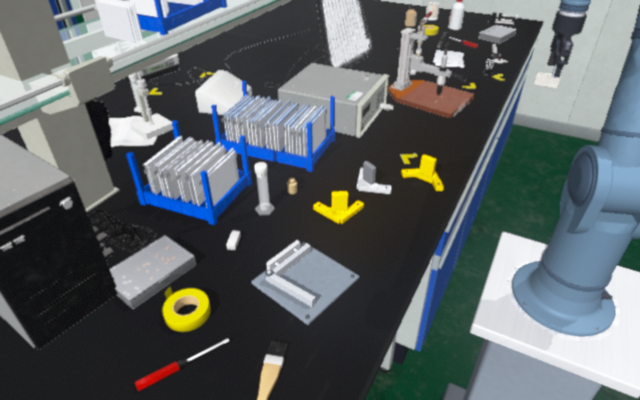

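View pics/top0.png

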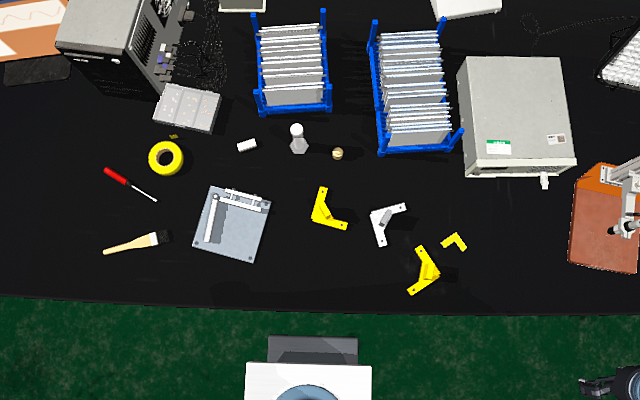

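View pics/wrist0.png

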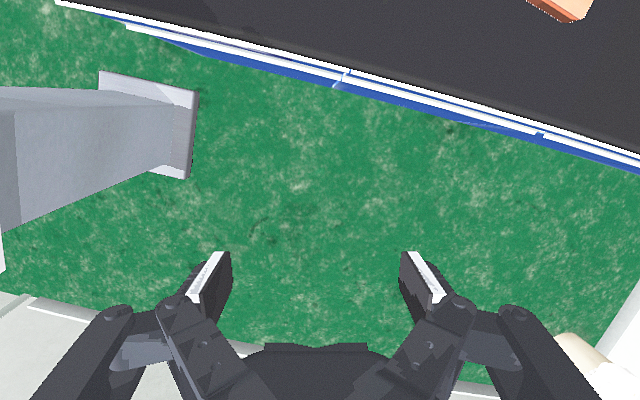

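Candidates in the top view are the yellow L at (327,210), the yellow L at (425,272), the small yellow L at (455,242), and the aluminium L with a grey handle at (387,222). The aluminium one fits the description, so I'll check it in close crops.

```bash
python3 - <<'E'
import cv2
im=cv2.imread("pics/top0.png")
cv2.imwrite("pics/c_sq.png",cv2.resize(im[190:260,345:425],None,fx=8,fy=8,interpolation=cv2.INTER_CUBIC))
cv2.imwrite("pics/c_jig.png",cv2.resize(im[175:270,185:280],None,fx=6,fy=6,interpolation=cv2.INTER_CUBIC))
E
```

```text
(no output)
```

View pics/c_sq.png

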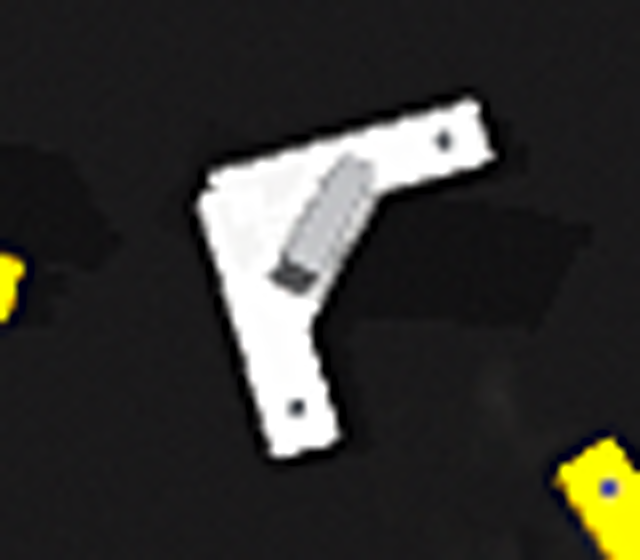

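View pics/c_jig.png

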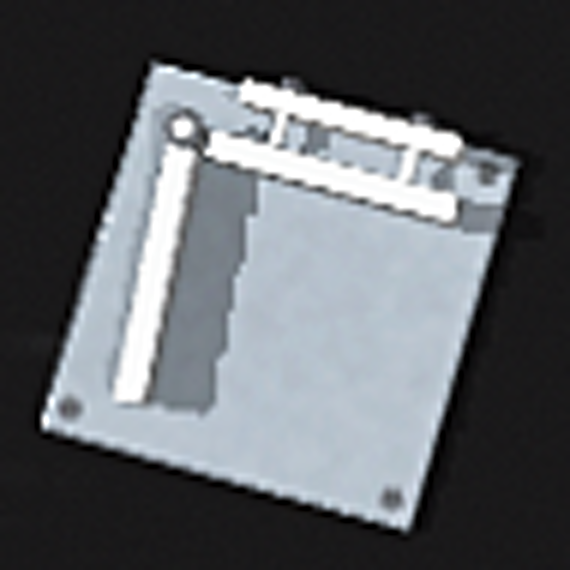

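```bash
cat > h.py <<'E'
import numpy as np, cv2
from plant import *
def ray(cam,uv,T=None):
    c=calibration(cam); K=np.array(c["intrinsics"]); k1=c["k1"]
    d=np.linalg.inv(K)@[uv[0],uv[1],1]; xd=d[:2]; x=xd.copy()
    for _ in range(30): x=xd/(1+k1*(x@x))
    P=np.array(c["pose"]) if T is None else T@np.array(c["hand_eye"])
    return P[:3,3],P[:3,:3]@np.array([x[0],x[1],1])
def pix2w(cam,uv,z,T=None):
    o,d=ray(cam,uv,T); return (o+d*(z-o[2])/d[2])
def toolT():
    T=np.eye(4);T[:3,:3]=read_orientation();T[:3,3]=read_tool_pos();return T
def proj(cam,p,T=None):
    c=calibration(cam);P=np.array(c["pose"]) if T is None else T@np.array(c["hand_eye"])
    q=np.linalg.inv(P)@np.append(p,1);x=q[:2]/q[2];x=x*(1+c["k1"]*(x@x))
    return (np.array(c["intrinsics"])@np.append(x,1))[:2]
def fit(m,w):
    """2D rigid: model pts m -> world w; returns yaw(deg), t, resid mm"""
    m=np.array(m,float);w=np.array(w,float)[:,:2];mc=m.mean(0);wc=w.mean(0)
    a=m-mc;b=w-wc;th=np.arctan2((a[:,0]*b[:,1]-a[:,1]*b[:,0]).sum(),(a*b).sum())
    R=np.array([[np.cos(th),-np.sin(th)],[np.sin(th),np.cos(th)]]);t=wc-R@mc
    return np.degrees(th),t,1e3*np.linalg.norm(m@R.T+t-w,axis=1)
def Rdown(yaw):  # tool z down, jaw axis y at world angle yaw
    y=np.array([np.cos(np.radians(yaw)),np.sin(np.radians(yaw)),0]);z=np.array([0,0,-1.]);return np.c_[np.cross(y,z),y,z]
E
python3 - <<'E'
from h import *
s=6;o=np.array([185,175]);cr=lambda p,s,o:(np.array(p)+.5)/s-.5+o
J=[cr(p,6,o) for p in [(152,62),(517,158),(410,530),(45,428)]]
w=[pix2w("top",p,.008) for p in J]
print(fit([(.085,.085),(.085,-.085),(-.085,-.085),(-.085,.085)],w))
S=[cr(p,8,np.array([345,190])) for p in [(270,460),(340,437),(472,98),(495,157)]]
w=[pix2w("top",p,.014) for p in S]
print(fit([(-.065,.03),(-.065,.01),(.03,-.065),(.01,-.065)],w))
for n,p in dict(weight=(337,158),cyl=(300,150),spacer=(246,146),Y1=(327,210)).items(): print(n,pix2w("top",p,0))
print([read_joint_positions(), read_finger_gap()])
E
```

```text
(np.float64(-12.91036692889471), array([0.50096995, 0.21263037]), array([0.53883578, 0.8553197 , 0.91821491, 2.06807607]))
(np.float64(16.66563638787805), array([ 0.52263374, -0.18622171]), array([3.22306541, 1.15509436, 1.18743955, 1.73216496]))
weight [ 0.6896222 -0.0613117  0.       ]
cyl [0.7091829  0.03979729 0.        ]
spacer [0.71646266 0.18788541 0.        ]
Y1 [ 0.54573813 -0.03818125  0.        ]
[array([70.7713867 , 21.98363988,  2.51390918, 91.6255683 , -1.02473611,
       66.53075987, -2.85799906]), 0.9978137966288626]
```

```bash
python3 - <<'E'
from h import *
sq=np.array([.5226,-.1862]);j=np.array([.501,.2126])
for a in (0,180):
    print(ik([*sq,.2],Rdown(61.7+a)),ik([*(j),.15],Rdown(32+a)))
E
```

```text
[ 43.98826433  17.17905012 -33.17945141 105.65333358  10.72690716
  60.27655276  68.32948741] [ 20.11316517  27.47458033 -57.27963658 108.6182615   27.01867882
  58.69569431 -16.81587155]
[  28.86165883   14.90701718  -15.47656518  106.35884141    4.57752942
   59.33220791 -106.7563196 ] [ -80.07992778   31.06961679   66.44772443  112.9045539   -33.72305404
   58.4446674  -145.79653295]
```

```bash
python3 - <<'E'
from h import *
sq=np.array([.5226,-.1862])
move_pose([*sq,.26],Rdown(61.7))
T=toolT();im=read_camera("wrist");cv2.imwrite("pics/w1.png",im[:,:,::-1]);np.save("w1.npy",T)
print(read_t(),read_joint_positions(),read_ft_force(),T)
p=proj("wrist",[*sq,.014],T);print(p)
u,v=p.astype(int)
cv2.imwrite("pics/w1c.png",cv2.resize(im[max(0,v-90):v+90,max(0,u-110):u+110,::-1],None,fx=3.5,fy=3.5,interpolation=cv2.INTER_CUBIC))
E
```

```text
2.2833 [ 44.50338986  13.49329081 -33.05732023 102.13163465   7.9961652
  66.71929665  70.52312744] [ 0.06460947 -0.64443998  0.32419754] [[-8.79110891e-01  4.76617087e-01 -4.40124133e-04  5.22126222e-01]
 [ 4.76617271e-01  8.79110743e-01 -5.28481301e-04 -1.87879744e-01]
 [ 1.35034635e-04 -6.74364431e-04 -9.99999763e-01  2.59815677e-01]
 [ 0.00000000e+00  0.00000000e+00  0.00000000e+00  1.00000000e+00]]
[316.2931803 166.5721413]
```

View pics/w1.png

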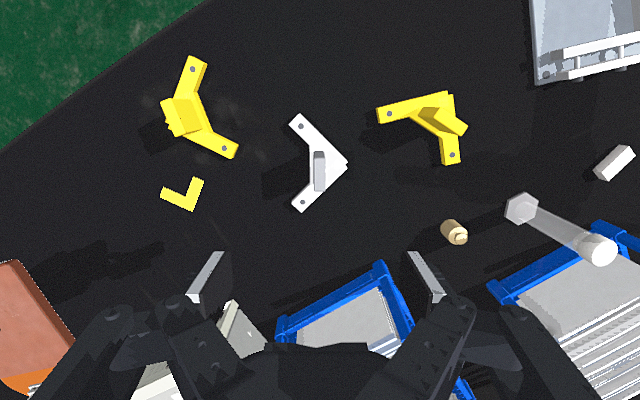

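View pics/w1c.png

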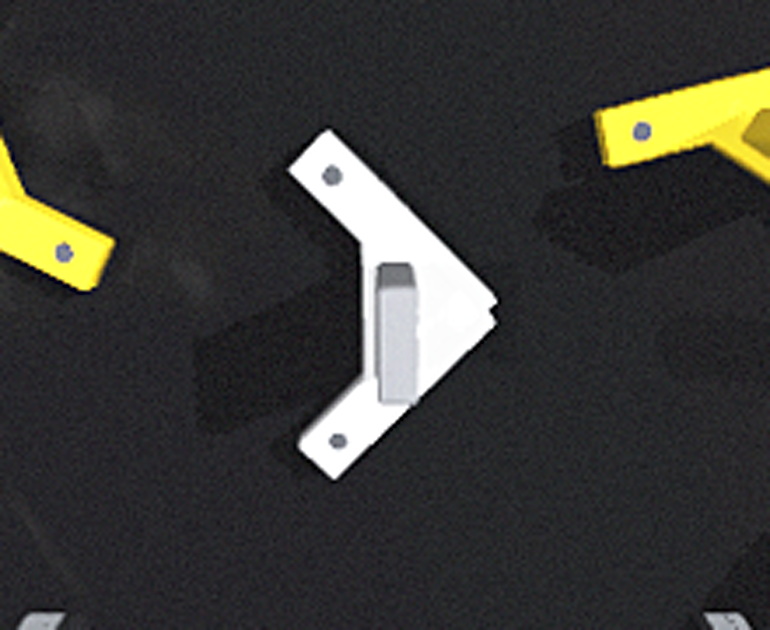

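```bash
python3 - <<'E'
from h import *
T=np.load("w1.npy");cr=lambda p:(np.array(p)+.5)/3.5-.5+[206,76]
P=[(330,130),(290,168),(335,480),(299,446),(496,298),(495,323)]
w=[pix2w("wrist",cr(p),.014,T) for p in P]
print(fit([(-.065,.03),(-.065,.01),(.03,-.065),(.01,-.065),(.024,.03),(.03,.024)],w))
# handle top z=.070: along diag corners
H=[(377,289),(416,289),(378,404),(416,404)]
d=1/np.sqrt(2);f=lambda a,b:(a*d-b*d,a*d+b*d) # a along diag,b across
w=[pix2w("wrist",cr(p),.070,T) for p in H]
print(fit([f(-.007,.02),f(.007,.02),f(-.007,-.02),f(.007,-.02)],w))
E
```

```text
(np.float64(16.841729652166627), array([ 0.52223551, -0.1819566 ]), array([1.20534276, 0.43369007, 0.32801992, 0.44966993, 1.32925686,
       1.0330575 ]))
(np.float64(16.943324246032077), array([ 0.52206256, -0.18264102]), array([1.11537132, 1.20170923, 1.16801298, 1.07800886]))
```

The crop shows the aluminium square, with its corner at (496,310) and the grey upright handle at (397,345). The leg fit and handle fit agree: origin (0.522, -0.182), yaw 16.9°. Grasping it now.

```bash
python3 - <<'E'
from h import *
c=np.array([.5221,-.1823]);R=Rdown(61.9)
servo_line([*c,.12],R,max_speed=.2)
print(read_tool_pos(),read_t())
servo_line([*c,.038],R,max_speed=.1)
pause(.2);p=read_tool_pos();print("pre",p)
servo_line([*(c+(c-p[:2])),.038+.038-p[2]],R,max_speed=.05)
pause(.2);print("corr",read_tool_pos(),read_ft_force(),read_t())
command_gripper(0.0,80)
print("grip",read_tool_pos(),read_finger_gap(),read_ft_force(),read_ft_torque(),read_t())
im=read_camera("wrist");cv2.imwrite("pics/w2.png",im[:,:,::-1])
E
```

```text
[ 0.52318081 -0.1826776   0.12104768] 3.1333
pre [ 0.52274991 -0.18252904  0.03878972]
corr [ 0.52143375 -0.18209457  0.0372308 ] [-0.53803129  0.52794838 -0.14749217] 4.75
grip [ 0.52156401 -0.18206417  0.03729821] 0.15195348502672737 [-0.17447286  0.49444461  0.18063997] [0.07011655 0.0143893  0.00476592] 5.4
```

View pics/w2.png

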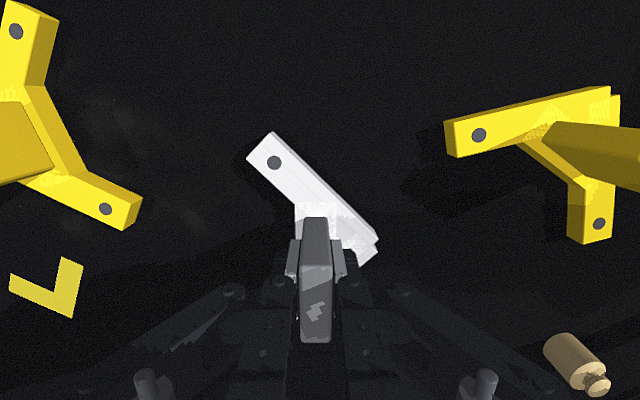

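```bash
python3 - <<'E'
from h import *
p=read_tool_pos()
servo_line([p[0],p[1],.17],max_speed=.15)
print(read_ft_force(),read_finger_gap(),read_t())
move_pose([.545,.135,.21],Rdown(32.1))
pause(.3)
T=toolT();im=read_camera("wrist");cv2.imwrite("pics/w3.png",im[:,:,::-1]);np.save("w3.npy",T)
print(read_t(),read_ft_force(),read_ft_torque(),T[:3,3],read_joint_positions())
cv2.imwrite("pics/w3c.png",cv2.resize(im[0:220,180:480,::-1],None,fx=2.6,fy=2.6,interpolation=cv2.INTER_CUBIC))
E
```

```text
[ 0.15257627  0.19706962 -2.83210727] 0.15332322595348266 6.4833
8.05 [-0.28582246 -0.3844483  -1.35842127] [0.07769753 0.00894755 0.00446359] [0.54523687 0.13370121 0.20977722] [ 14.34030153  18.20173175 -37.91978385 104.06217823  12.56815381
  61.98793976   3.86731659]
```

View pics/w3.png

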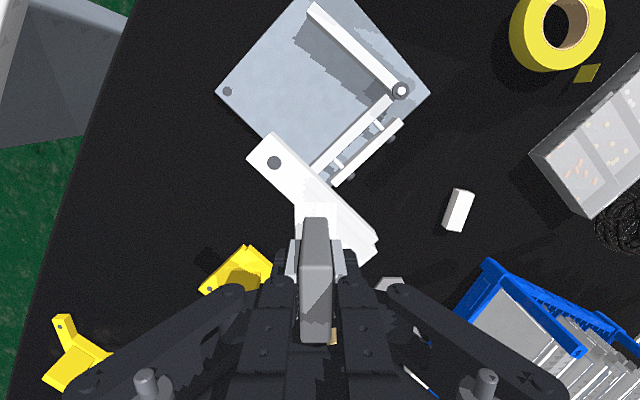

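View pics/w3c.png

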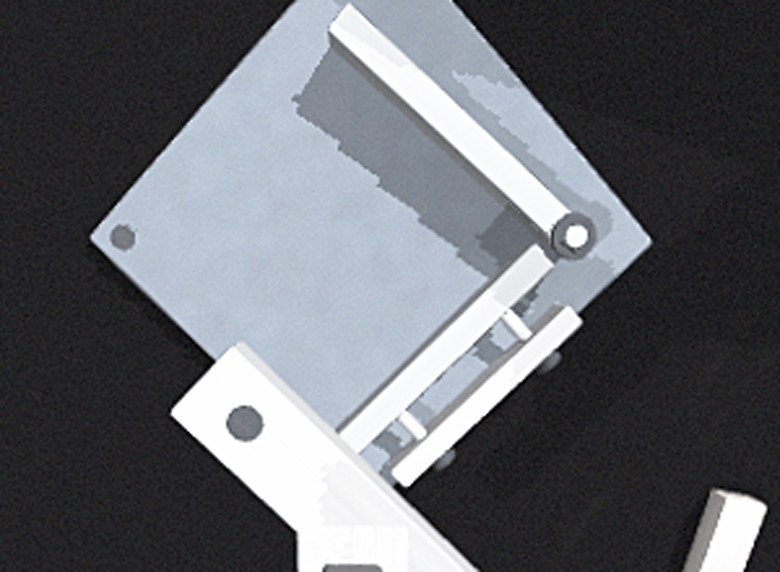

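```bash
python3 - <<'E'
from h import *
T=np.load("w3.npy");cr=lambda p:(np.array(p)+.5)/2.6-.5+[180,0]
W=lambda p,z:pix2w("wrist",cr(p),z,T)[:2]
a,b=W((652,241),.008),W((91,238),.008)
print("corners",a,b,np.linalg.norm(a-b),"expect .2404; centre",(a+b)/2,"yaw",np.degrees(np.arctan2(*(a-b)[::-1]))-45)
ang=lambda p,q,z:np.degrees(np.arctan2(*(W(q,z)-W(p,z))[::-1]))
print("x edge",ang((452,2),(652,241),.008),"-x edge y dir",ang((91,238),(300,2),.008)-90,"-y edge",ang((91,238),(215,358),.008))
print("rail", ang((331,29),(546,229),.030),"rail far", ang((349,5),(558,205),.03),"stop",ang((338,430),(535,247),.030)-90,"br",ang((407,487),(580,320),.03)-90)
c=(a+b)/2
for yaw in (-13,):
    t=np.radians(yaw);R=np.array([[np.cos(t),-np.sin(t)],[np.sin(t),np.cos(t)]])
    for n,p,z in [("bolt",(576,236),.036),("stop lo",(338,430),.03),("stop hi",(538,245),.03),("rail tip in",(331,29),.03),("rail inner hinge",(546,229),.03),("br lo out",(407,487),.03),("br hi out",(580,320),.03)]:
        print(n,1e3*R.T@(W(p,z)-c))
E
```

```text
corners [0.60269948 0.2789828 ] [0.40186949 0.15476243] 0.23614272288511082 expect .2404; centre [0.50228448 0.21687262] yaw -13.261760408726076
x edge -13.367084132129241 -x edge y dir -13.685252284728051 -y edge -13.284792672419307
rail -7.893966707060527 rail far -8.36839852643829 stop -14.737336218619916 br -12.330417087507556
bolt [55.04476458 54.89510356]
stop lo [ 44.58984405 -64.76108378]
stop hi [48.09365812 43.33580267]
rail tip in [-62.46873943  39.84911482]
rail inner hinge [45.80025442 49.52335683]
br lo out [ 82.95276198 -61.50475597]
br hi out [81.80771077 36.47207971]
```

```bash
cat >> h.py <<'E'
C=np.array([.502,.215]);YAW=-13.3
def jR(y=YAW):
    t=np.radians(y);return np.array([[np.cos(t),-np.sin(t)],[np.sin(t),np.cos(t)]])
def j2w(x,y): return C+jR()@np.array([x,y])*1e-3
def w2j(p): return 1e3*jR().T@(np.array(p)[:2]-C)
def ft(n=8,dt=.02):
    f=[];m=[]
    for _ in range(n): f.append(read_ft_force());m.append(read_ft_torque());pause(dt)
    f=np.mean(f,0);m=np.mean(m,0);return np.r_[jR().T@f[:2],f[2]],np.r_[jR().T@m[:2],m[2]]
def yawnow():
    y=np.array(read_orientation())[:,1];return np.degrees(np.arctan2(y[1],y[0]))-45
E
python3 - <<'E'
from h import *
np.set_printoptions(precision=3,suppress=True)
R=Rdown(45+YAW)
move_pose([*j2w(2,-6),.10],R)
pause(.3);print(read_tool_pos(),w2j(read_tool_pos()),yawnow(),ft(),read_t())
im=read_camera("wrist");cv2.imwrite("pics/w4.png",im[:,:,::-1])
E
```

```text
[0.504 0.208 0.101] [ 4.017 -6.392] -13.444303561918534 (array([-0.499, -0.402, -2.225]), array([-0.002,  0.015, -0.009])) 9.1
```

View pics/w4.png

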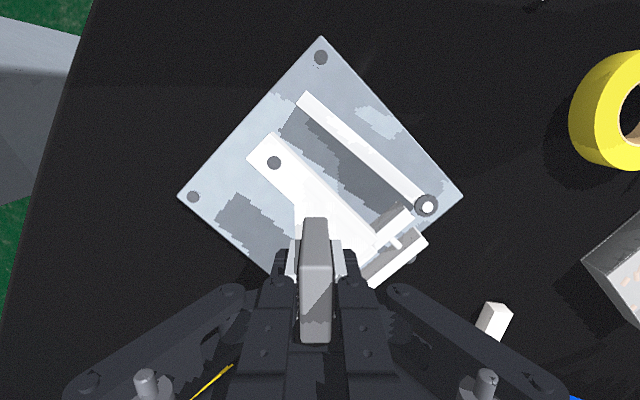

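```bash
python3 - <<'E'
from h import *
np.set_printoptions(precision=3,suppress=True)
T=toolT()
w=[pix2w("wrist",p,.008,T) for p in [(177.5,196),(321,36.5),(463.5,196)]]
print(fit([(-.085,-.085),(-.085,.085),(.085,.085)],w))
J=lambda p,z:w2j(pix2w("wrist",p,z,T))
print(J((297,107),.03),J((306,91),.03),J((427,206),.036),"held corner tip should be sq(24,30)",J((372,254),.077))
servo_line([*j2w(2,-6),.0425],max_speed=.06,threshold=3)
pause(.15);print(read_tool_pos(),ft(),read_t())
E
```

```text
(np.float64(-13.310552968490471), array([0.503, 0.217]), array([2.993, 2.063, 2.667]))
[-61.532  40.037] [-64.404  51.578] [52.721 57.545] held corner tip should be sq(24,30) [31.056 13.121]
[0.502 0.208 0.045] (array([ 0.064, -0.261,  5.338]), array([ 0.101, -0.125, -0.012])) 10.275
```

```bash
python3 - <<'E'
from h import *
np.set_printoptions(precision=3,suppress=True)
servo_line([*j2w(2,-6),.0470],max_speed=.03)
pause(.1);b=ft();print("base",read_tool_pos(),w2j(read_tool_pos()),b)
h=servo_line([*j2w(24,-6),.0470],max_speed=.015,threshold=2)
pause(.1);f=ft();print(h,read_tool_pos(),w2j(read_tool_pos()),yawnow(),f[0]-b[0],f[1]-b[1],read_t())
np.save("base.npy",np.array(b))
E
```

```text
base [0.502 0.208 0.046] [ 1.515 -6.416] (array([-0.144,  0.066, -2.345]), array([ 0.023, -0.004, -0.011]))
True [0.515 0.205 0.046] [14.713 -7.21 ] -13.33474641631243 [ 0.416 -0.166  2.1  ] [ 0.02  -0.117  0.015] 11.9583
```

```bash
python3 - <<'E'
from h import *
np.set_printoptions(precision=3,suppress=True)
b=np.load("base.npy")
servo_line([*j2w(13,-6),.0490],max_speed=.03)
pause(.1);f=ft();print("base",read_tool_pos(),w2j(read_tool_pos()),f[0]-b[0],f[1]-b[1]);b=np.array(f);np.save("base.npy",b)
h=servo_line([*j2w(27,-6),.0490],max_speed=.015,threshold=2.)
pause(.1);f=ft();print(h,read_tool_pos(),w2j(read_tool_pos()),yawnow(),f[0]-b[0],f[1]-b[1],read_t())
E
```

```text
base [0.513 0.206 0.049] [12.863 -6.184] [ 0.234 -0.068 -0.133] [-0.032  0.005  0.002]
True [0.514 0.204 0.047] [14.117 -7.658] -13.337152993739544 [-0.082 -0.126  0.52 ] [ 0.027 -0.016  0.009] 13.1417
```

```bash
python3 - <<'E'
from h import *
np.set_printoptions(precision=2,suppress=True)
servo_line([*j2w(12,-6),.0490],max_speed=.03)
pause(.15);b=np.array(ft());np.save("base.npy",b);print(w2j(read_tool_pos()),read_tool_pos()[2],read_t())
for x in np.arange(13,23,.7):
    servo_line([*j2w(x,-6),.0490],max_speed=.02)
    f=ft(4);d=f[0]-b[0];m=f[1]-b[1]
    print(round(x,1),w2j(read_tool_pos()),round(read_tool_pos()[2]*1e3,1),d,m,round(read_t(),2))
    if d[0]<-2.: break
E
```

```text
[12.05 -6.04] 0.04899598510313662 13.6833
13.0 [13.06 -6.02] 49.0 [-0.15  0.05  0.12] [ 0.01  0.04 -0.  ] 14.0
13.7 [13.71 -6.  ] 49.0 [ 0.08  0.08 -0.14] [ 0.01 -0.01 -0.  ] 14.32
14.4 [14.39 -6.  ] 49.0 [-0.31  0.31  0.1 ] [ 0.    0.03 -0.01] 14.63
15.1 [15.13 -6.  ] 49.0 [-0.04  0.58  0.13] [ 0. -0.  0.] 14.95
15.8 [15.87 -6.  ] 49.0 [-0.18 -0.08  0.11] [ 0.02  0.01 -0.01] 15.27
16.5 [16.06 -5.97] 48.9 [-1.    0.64  0.62] [-0.01  0.24 -0.03] 15.58
17.2 [16.13 -5.94] 48.9 [-3.24 -0.1   1.89] [-0.08  0.78 -0.09] 15.9
```

```bash
python3 - <<'E'
from h import *
np.set_printoptions(precision=2,suppress=True)
R=Rdown(45+YAW)
b=np.load("base.npy")
servo_line([*j2w(15.2,-6),.0490],R,max_speed=.03)
servo_line([*j2w(15.2,5),.0490],R,max_speed=.03)
for y in np.arange(6,26,1.):
    servo_line([*j2w(15.2,y),.0490],R,max_speed=.03)
    f=ft(3);d=f[0]-b[0];m=f[1]-b[1]
    print(round(y,1),w2j(read_tool_pos()),round(read_tool_pos()[2]*1e3,1),round(yawnow(),2),d,m[2],"arm",m[2]/d[1]*1e3,round(read_t(),2))
    if d[1]<-5 or d[0]<-4: break
E
```

```text
6.0 [15.44  5.91] 49.0 -13.31 [ 0.26  0.48 -1.11] 0.006116303340930518 arm 12.737200403680376 16.97
7.0 [15.2  7. ] 49.0 -13.3 [ 0.34  0.81 -0.09] 0.020306748515559844 arm 25.202439736202344 17.27
8.0 [15.21  8.06] 49.0 -13.29 [ 0.79  0.33 -0.17] -0.016131163993185194 arm -49.38374993986745 17.57
9.0 [15.18  9.08] 49.0 -13.3 [ 0.15  0.19 -0.17] 0.0017689312236555193 arm 9.335715896769191 17.87
10.0 [15.19 10.06] 49.0 -13.3 [-0.19  0.15 -0.02] -0.015235446542015096 arm -100.53663511914618 18.17
11.0 [15.18 11.04] 49.0 -13.3 [ 0.22  0.11 -0.4 ] -0.0063800594710561815 arm -58.35280395082134 18.47
12.0 [15.19 12.09] 49.0 -13.3 [ 0.37  0.25 -0.09] 0.028687542917587423 arm 113.38900617463706 18.77
13.0 [15.15 13.02] 49.0 -13.3 [-0.17  0.14 -0.06] 0.04359498902018757 arm 309.3040402993102 19.07
14.0 [15.21 13.28] 48.9 -13.3 [-0.04 -1.55  1.03] 0.09944337924249101 arm -64.19310353590312 19.37
15.0 [15.08 14.54] 48.8 -13.3 [-0.49 -1.96  1.56] 0.16160423426684614 arm -82.36869388136131 19.67
16.0 [14.92 15.96] 48.9 -13.29 [-0.52 -2.45  0.84] 0.18890373832091947 arm -77.06386992509303 19.97
17.
[... 197 characters left out ...]
19.0 [15.06 19.02] 48.9 -13.3 [-0.99 -1.82 -0.42] 0.18395991885306073 arm -101.04666020769378 20.87
20.0 [15.12 20.06] 48.9 -13.3 [-1.82 -1.95 -1.07] 0.20161970175335342 arm -103.52931494862331 21.17
21.0 [15.23 21.14] 49.0 -13.3 [-1.33 -2.24 -0.8 ] 0.21113957969024952 arm -94.41027791799189 21.47
22.0 [15.19 22.16] 49.0 -13.3 [-2.1  -1.37 -0.56] 0.17204361464508144 arm -125.68136014490972 21.77
23.0 [15.14 22.89] 49.0 -13.32 [-1.28 -2.9   0.42] 0.13656319934578753 arm -47.15733016889778 22.07
24.0 [15.16 23.02] 49.0 -13.35 [-1.75 -4.94  1.43] 0.09498007546585606 arm -19.235479976718636 22.37
25.0 [15.21 23.12] 48.9 -13.39 [-2.23 -5.78  2.71] 0.045128031020200216 arm -7.807718908546631 22.67
```

```bash
python3 - <<'E'
from h import *
np.set_printoptions(precision=2,suppress=True)
R=Rdown(45+YAW)
b=np.load("base.npy")
for x in np.arange(16,22,.6):
    servo_line([*j2w(x,25),.0490],R,max_speed=.03)
    f=ft(4);d=f[0]-b[0];m=f[1]-b[1]
    print(round(x,1),w2j(read_tool_pos()),round(read_tool_pos()[2]*1e3,1),round(yawnow(),2),d,m,round(read_t(),2))
    if d[1]<-12 or d[0]<-9: break
im=read_camera("wrist");cv2.imwrite("pics/w5.png",im[:,:,::-1]);np.save("w5.npy",toolT())
cv2.imwrite("pics/w5c.png",cv2.resize(im[20:250,200:480,::-1],None,fx=2.6,fy=2.6,interpolation=cv2.INTER_CUBIC))
E
```

```text
16.0 [15.61 23.16] 48.7 -13.38 [-2.59 -4.85  1.97] [-1.26  0.65  0.04] 22.98
16.6 [15.88 23.14] 48.6 -13.39 [-3.32 -4.68  1.29] [-1.25  0.78  0.01] 23.3
17.2 [15.91 23.18] 48.5 -13.38 [-3.98 -5.13  2.61] [-1.28  0.92  0.02] 23.62
17.8 [15.97 23.2 ] 48.5 -13.38 [-4.93 -5.54  3.29] [-1.34  1.07 -0.06] 23.93
18.4 [15.99 23.22] 48.5 -13.37 [-5.45 -5.49  3.88] [-1.37  1.28 -0.04] 24.25
19.0 [16.03 23.26] 48.5 -13.36 [-6.09 -5.85  4.5 ] [-1.44  1.48 -0.1 ] 24.57
19.6 [16.05 23.24] 48.4 -13.35 [-7.91 -6.15  5.35] [-1.46  1.66 -0.12] 24.88
20.2 [16.1  23.25] 48.5 -13.35 [-8.33 -6.22  6.38] [-1.5   1.84 -0.1 ] 25.2
20.8 [16.13 23.28] 48.4 -13.34 [-9.04 -6.35  6.77] [-1.56  2.   -0.15] 25.52
```

View pics/w5c.png

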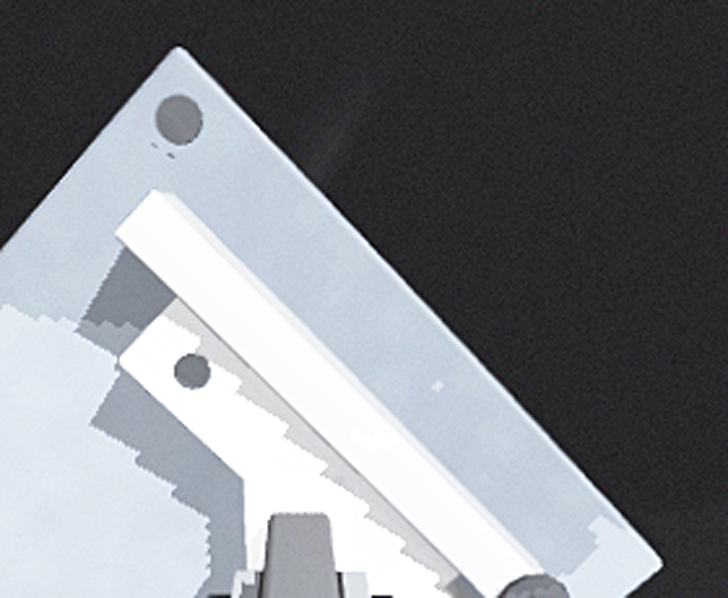

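```bash
python3 - <<'E'
import cv2
im=cv2.imread("pics/w5.png")
a=cv2.resize(im[75:175,235:335],None,fx=6,fy=6,interpolation=cv2.INTER_CUBIC)
cv2.imwrite("pics/w5a.png",a)
b=cv2.resize(im[150:270,360:480],None,fx=5,fy=5,interpolation=cv2.INTER_CUBIC)
cv2.imwrite("pics/w5b.png",b)
E
```

```text
(no output)
```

View pics/w5a.png

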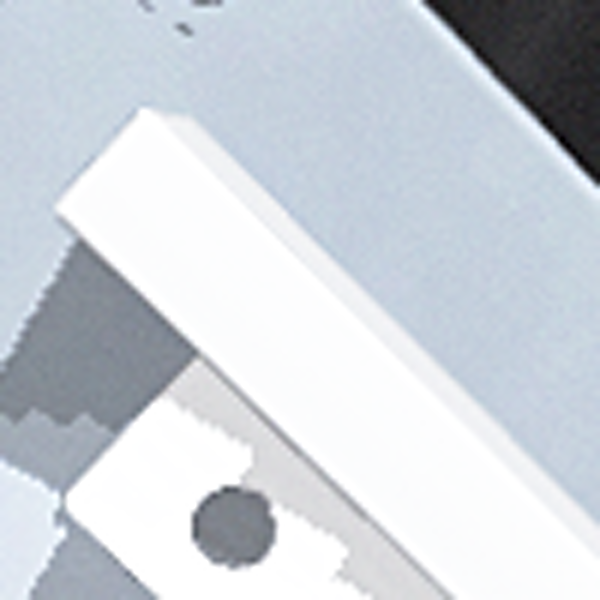

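View pics/w5b.png

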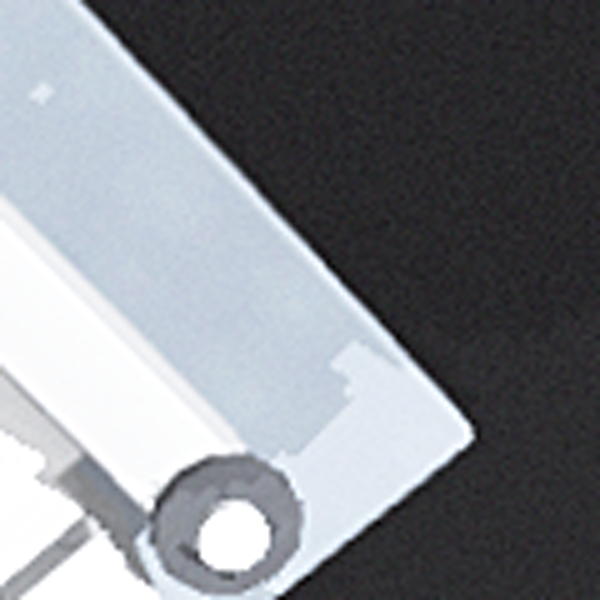

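```bash
python3 - <<'E'
from h import *
np.set_printoptions(precision=2,suppress=True)
T=np.load("w5.npy")
a=lambda p:(np.array(p)+.5)/6-.5+[235,75]
b=lambda p:(np.array(p)+.5)/5-.5+[360,150]
def ang(p,q,z):
    d=pix2w("wrist",q,z,T)-pix2w("wrist",p,z,T);return np.degrees(np.arctan2(d[1],d[0]))
c5=lambda p:(np.array(p)+.5)/2.6-.5+[200,20]
print("plate edge",ang(c5((180,47)),b((474,433)),.008),ang(a((430,0)),b((474,433)),.008))
print("rail inner",ang(a((57,212)),b((148,513)),.030),"rail outer",ang(a((145,108)),b((222,440)),.030))
print("sq leg face", ang(a((200,358)),a((450,598)),.022+.001))
print("toolz",read_orientation()[:,2],read_t(),read_finger_gap()); print([x-y for x,y in zip(ft(),np.load("base.npy"))])
E
```

```text
plate edge -13.44844786013941 -13.803200718985646
rail inner -13.568686127137116 rail outer -13.195689130713587
sq leg face -12.999785754974027
toolz [-0.01 -0.   -1.  ] 25.5667 0.15335416106336472
[array([-9.23, -5.86,  6.89]), array([-1.55,  2.  , -0.13])]
```

```bash
python3 - <<'E'
from h import *
np.set_printoptions(precision=2,suppress=True)
R=Rdown(45+YAW);b=np.load("base.npy")
for y in (26,27,28):
    servo_line([*j2w(20.8,y),.0490],R,max_speed=.03)
    f=ft(4);d=f[0]-b[0];m=f[1]-b[1]
    print(y,w2j(read_tool_pos()),round(yawnow(),2),d,m,round(read_t(),2))
    if d[1]<-8.5 or d[0]<-11: break
for _ in range(3):
    f=ft(8,.06);d=f[0]-b[0];m=f[1]-b[1];print(w2j(read_tool_pos()),round(yawnow(),2),d,m,round(read_t(),2))
E
```

```text
26 [16.16 23.35] -13.36 [-9.2  -7.82  8.33] [-1.8   2.09 -0.07] 26.02
27 [16.18 23.48] -13.38 [-9.28 -8.96  9.1 ] [-2.1   2.14 -0.09] 26.33
[16.2  23.44] -13.39 [-9.34 -8.65  9.15] [-2.07  2.14 -0.08] 26.8
[16.2  23.47] -13.38 [-9.04 -8.83  9.04] [-2.07  2.13 -0.11] 27.27
[16.19 23.44] -13.38 [-9.2  -8.69  9.09] [-2.06  2.13 -0.09] 27.73
```

```bash
python3 - <<'E'
from h import *
np.set_printoptions(precision=2,suppress=True)
R=Rdown(45+YAW)
servo_line([*j2w(15,21),.0492],R,max_speed=.02)
servo_line([*j2w(4,8),.0495],R,max_speed=.05)
servo_line([*j2w(4,0),.16],R,max_speed=.15)
pause(.2)
T=toolT();im=read_camera("wrist");cv2.imwrite("pics/w6.png",im[:,:,::-1]);np.save("w6.npy",T)
cv2.imwrite("pics/w6c.png",cv2.resize(im[20:230,190:450,::-1],None,fx=2.8,fy=2.8,interpolation=cv2.INTER_CUBIC))
print(read_t(),read_finger_gap())
E
```

```text
29.9333 0.15368198122938584
```

View pics/w6c.png

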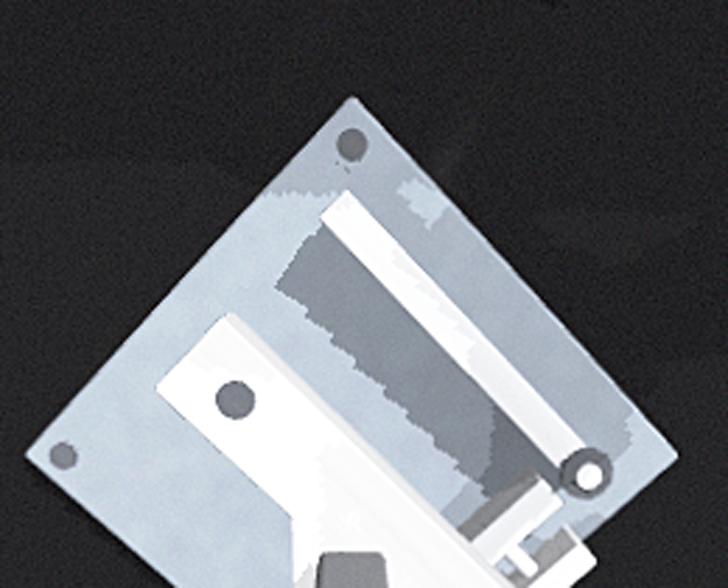

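```bash
python3 - <<'E'
from h import *
np.set_printoptions(precision=3,suppress=True)
T=np.load("w6.npy");im=cv2.imread("pics/w6.png")
c=lambda p:(np.array(p)+.5)/2.8-.5+[190,20]
W=lambda p,z:pix2w("wrist",c(p),z,T)
ang=lambda p,q,z:np.degrees(np.arctan2(*(W(q,z)-W(p,z))[1::-1]))
print("plate",ang((353,97),(677,455),.008),"left edge",ang((27,455),(353,97),.008)-90)
print("rail in",ang((321,213),(557,470),.03),"out",ang((349,190),(585,447),.03))
# subpixel edges: fit rail inner edge
g=cv2.cvtColor(im,cv2.COLOR_BGR2GRAY).astype(np.float32)
def edge(p,q,half=5,n=60):
    p,q=c(p),c(q);d=(q-p)/np.linalg.norm(q-p);nn=np.array([-d[1],d[0]]);P=[]
    for s in np.linspace(.06,.94,n):
        o=p+(q-p)*s;t=np.arange(-half,half+.01,.25)
        xy=(o+t[:,None]*nn).astype(np.float32)
        v=cv2.remap(g,xy[None,:,0].copy(),xy[None,:,1].copy(),cv2.INTER_CUBIC)[0]
        P.append(o+nn*t[np.argmax(abs(np.gradient(v)))])
    return np.array(P)
def wang(P,z):
    w=np.array([pix2w("wrist",p,z,T)[:2] for p in P]).astype(np.float32)
    vx,vy,x,y=cv2.fitLine(w,cv2.DIST_HUBER,0,1e-4,1e-4).ravel();return np.degrees(np.arctan(vy/vx))
print("fit plate",wang(edge((353,97),(677,455)),.008),"rail in",wang(edge((321,213),(550,463),4),.03), "-x edge",wang(edge((27,455),(353,97)),.008)-90)
E
```

```text
plate -13.459711147320391 left edge -13.291590381209971
rail in -14.523195530283576 out -13.991355329577488
fit plate -13.479188 rail in -13.484052 -x edge -13.385399
```

The edge fit gives rail -13.48° and plate -13.48°, so the rail is true. Now I'll take the square back to its clear original spot.

```bash
python3 - <<'E'
from h import *
np.set_printoptions(precision=2,suppress=True)
c=np.array([.5221,-.1823]);R=Rdown(61.9)
servo_line([.52,.12,.2],max_speed=.2)
move_pose([*c,.2],R)
servo_line([*c,.06],R,max_speed=.1)
servo_line([*c,.042],R,max_speed=.04)
pause(.2);b=ft(6)[0];print(read_tool_pos(),b,read_t())
for z in np.arange(.041,.034,-.0007):
    servo_line([*c,z],R,max_speed=.03)
    f=ft(4)[0]-b;print(round(z*1e3,1),read_tool_pos()[2],f)
    if f[2]>1.5: break
print(read_t())
im=read_camera("wrist");cv2.imwrite("pics/w7.png",im[:,:,::-1])
E
```

```text
[ 0.52 -0.18  0.04] [ 0.05 -0.19 -2.14] 34.2083
41.0 0.04098043838139791 [ 0.   -0.1   0.49]
40.3 0.040273143991172954 [-0.39 -0.3  -0.46]
39.6 0.03957412148546745 [ 0.    0.2  -0.28]
38.9 0.038861230338725995 [ 0.33  0.33 -0.23]
38.2 0.038187552406449304 [-0.1   0.1   0.24]
37.5 0.037458660773493864 [-0.2   0.18 -0.29]
36.8 0.037283068442774785 [-1.65 -0.47  5.59]
36.425
```

View pics/w7.png

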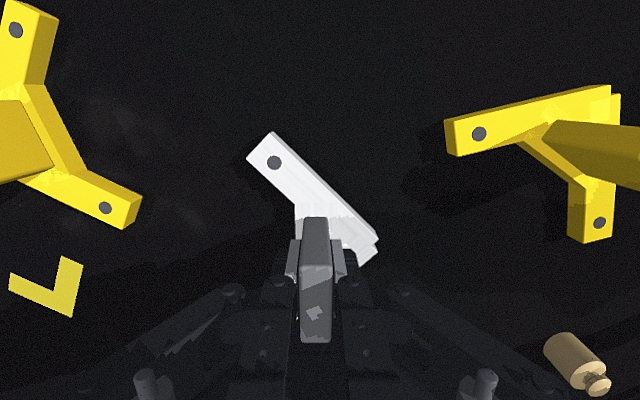

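The square touched down on the worktop at TCP z = 37.3 mm, the same height as at pick-up. Releasing and withdrawing.

```bash
python3 - <<'E'
from h import *
np.set_printoptions(precision=3,suppress=True)
command_gripper(0.6)
pause(.2);print(read_finger_gap(),read_ft_force())
servo_line([.5221,-.1823,.16],max_speed=.1)
move_pose([.50,-.12,.28],Rdown(61.9)); pause(.3)
T=toolT();im=read_camera("wrist");cv2.imwrite("pics/w8.png",im[:,:,::-1]);np.save("w8.npy",T)
cv2.imwrite("pics/t8.png",read_camera("top")[:,:,::-1]);cv2.imwrite("pics/s8.png",read_camera("scene")[:,:,::-1]);print(read_t())
E
```

```text
0.600967870150706 [-0.58   0.103 -0.441]
39.5667
```

View pics/w8.png

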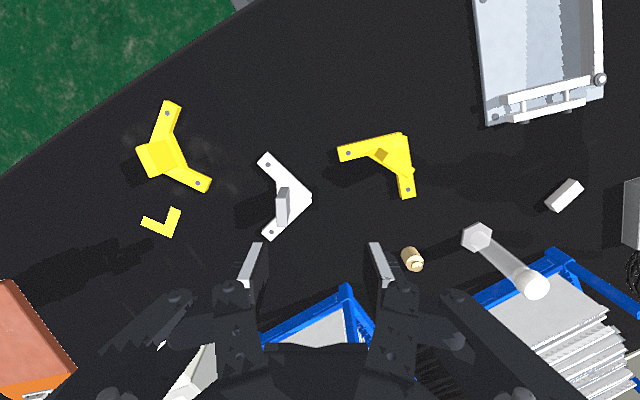

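View pics/s8.png

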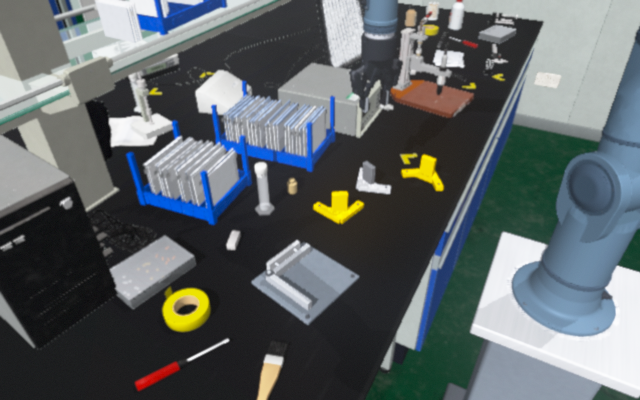

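The wrist view shows the square lying free and flat at (285,197). The scene view shows the weight (292,186), cylinder (264,190) and spacer (233,240) where they started. Handing in.

```bash
python3 -c "
from plant import *
finish_job();print(read_t())"
```

```text
the job is handed in; nothing more can be done
the job is handed in; nothing more can be done
```

I took the aluminium square by its handle and found the plate and end stop by touch. I swung the rail out with the square until the heel seated, then pressed into the corner. I held about 9 N along each jig axis for about 1.4 s, then laid the square back flat at its starting spot and handed the job in at about 39.6 s.

**Last checks:**
- **Rail:** a sub-pixel edge fit after I backed off gave the rail at -13.48° and the plate edge at -13.48° (the limit is 0.86°). A rougher fit from hand-picked points disagreed by up to about 1°; I trusted the edge fit.
- **Press:** the forces are wrist readings along the jig's axes, so they include some face friction, and an unexplained upward force of about 9 N showed while pressing. The square did not shift visibly in the grip.
- **Square:** it touched down at the same height as at pick-up, and the pictures show it released and flat.
- **Bystanders:** the weight, cylinder and spacer look unmoved in the scene picture.

Two force-threshold touches of the stop tripped early without real contact, so I switched to small steps. Nothing was disturbed.

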